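Carry a freshly cleaned roller to the preheater on its tray

TASK

The laminating roller has just been cleaned and must not be touched, so move it on its tray: lift the tray by its handle clear of the counter where it stands, and by gently tilting it let the roller run from the end to the middle and keep it between the two pairs of marks for four seconds. Then carry the tray to the preheater, arriving above the plate with the roller still between the marks, set it down gently, centred and square on the plate, and let go, with the roller at rest between the marks. Do not let the roller slam into the end stops or leave the tray, and leave the other things alone.

Things in the scene. Friction and masses are not known exactly. Their poses are not given: they have to be found in the camera images.
- tray: Open aluminium tray with a handle, 158 (x) x 270 (y) mm, nominally 0.6 kg, loose, level on the counter. Origin: centre of its underside, z up, y along the channel. Channel floor 5 mm above the underside, middle line at x = +30 mm, 90 mm wide in x, 262 mm long in y; side walls 30 mm high, end stops 36 mm high, inner faces at y = -131 and +131 mm. It balances within 20 mm of the handle
- tray_mid (a point): middle of the tray's channel, 25 mm above the underside, at x = +30 mm, y = 0 of the tray (tray's axes): where the roller's axis should be. Four dark lugs, 5 mm wide, on top of the side walls, tops 42 mm above the underside, are the two pairs of marks, 35 mm to either side of it along y
- tray_grip (a point): point to grip on the tray's handle, an upright steel blade at x = -35 mm, y = 0 of the tray, 32 mm long in x, 16 mm thick in y, from 12 to 85 mm above the underside; the point lies at 66 mm, axes as the tray's. Grip from above across the 16 mm. Under it a steel foot 60 x 110 x 12 mm, x from -79 to -19 mm. In the grip the tray follows the gripper's tilt with a few hundredths of a rad of give
- roller: Dark rubber laminating roller, domed ends, 40 mm diameter, 84 mm long, nominally 0.14 kg, lying across the channel, begins at rest towards the tray's -y end. Origin: middle of its axis; its own axes turn as it rolls. It rolls freely along the tray's y: tray tilted by a rad, +y end up, it accelerates at about 6.8*a m/s2 towards -y; rolling resistance is worth only 0.006 rad of tilt
- preheater: Screen preheater: grey box 200 (x) x 310 (y) x 34 mm, fixed, with a level aluminium plate on top whose surface lies 40 mm above the counter. Origin: centre of its underside; x and y along its sides. The tray belongs on it with its origin over this origin and its y along this y
- phone: cracked black phone back housing, 74 x 150 x 8 mm, lying flat at the near right; bystander. Origin: centre of its underside
- screwdriver: chrome screwdriver with orange grip, 170 mm, lying along x between the tray and the preheater; bystander. Origin near its middle, on the counter
- spatula: blue plastic pry spatula, 152 mm long, lying flat at the far left; bystander
- lifter: green suction cup lifter, 56 mm wide, 44 mm high, standing at the far side; bystander
- screw_cup: small steel bowl, 60 mm wide, 35 mm high, at the far side near the middle; bystander
- flux_jar: amber jar, 48 mm wide, 60 mm high, at the near left; bystander
Mind the look-alikes: they are no part of the job. What is shaped like the roller but blue or yellow is not meant.

How it is judged (in metres and radians):
On the way, in this order (a step that is already met when the one before it is completed fails the run):
1. the tray is held clear of the counter, away from the preheater, with the roller between the marks, for 3 s (height (world z) of tray above 0.02 m and horizontal distance between tray and preheater above 0.2 m and y of roller in the frame of tray between -0.035 and 0.035 m and z of roller in the frame of tray between 0.015 and 0.035 m), for 3 s.
2. the tray is above the preheater's plate with the roller between the marks (horizontal distance between tray and preheater below 0.06 m and height (world z) of tray above 0.045 m and y of roller in the frame of tray between -0.035 and 0.035 m and z of roller in the frame of tray between 0.015 and 0.035 m), for 0.2 s.
At the end, for the whole second after the job is handed in: The tray stands released and level on the preheater's plate, its origin within 30 mm of the plate's centre and its y axis within 0.15 rad of the plate's; the roller lies in it, its axis within 35 mm of the tray's middle (between the marks), slower than 0.03 m/s (horizontal distance between tray and preheater below 0.03 m and angle between the y axis of tray and the y axis of preheater, either way round below 0.15 rad and height (world z) of tray between 0.035 and 0.045 m and angle between tray's own z axis and vertical below 0.03 rad and y of roller in the frame of tray between -0.035 and 0.035 m and z of roller in the frame of tray between 0.015 and 0.035 m and linear speed of roller below 0.03 m/s and linear speed of tray below 0.02 m/s); the robot touches nothing.
It fails at once if the roller is touched by the gripper or arm (contact force between any of the arm, the fingers and roller above 0.3 N).
It fails at once if the roller leaves the tray, or the tray tips by more than 0.35 rad (z of roller in the frame of tray above 0.05 m or z of roller in the frame of tray below 0 m or angle between tray's own z axis and vertical above 0.35 rad).
It fails at once if the roller slams into an end stop (at it faster than 0.25 m/s) ((y of roller in the frame of tray above 0.105 m or y of roller in the frame of tray below -0.105 m) and linear speed of roller above 0.25 m/s).
It fails at once if the tray is banged down on the preheater (contact force between tray and preheater above 40 N).
It fails at once if another thing on the counter is moved by more than 30 mm (distance of any of phone, screwdriver, spatula, lifter, screw_cup, flux_jar from where it was at the start of the episode above 0.03 m).
It also fails if it takes over 69 s, if anything falls off the work surface, if the arm or the gripper's body presses on something with over 40 N, if the wrist force passes 120 N, or if a joint passes its speed limit or range.

ROBOT

A 6-joint arm with a two-finger parallel gripper is mounted at the origin on the work surface. World frame = base frame: x ahead of the robot, y to its left, z up, the work surface at z = 0. Lengths are in mm, angles in rad, forces in N, time in s.
With the tool pointing down it reaches from about 350 to 875 mm from the base axis. Payload 4.2 kg.
Tool frame: the origin (TCP) lies midway between the tips of the shut fingers; the grasp point (between the pads) lies 19 mm behind it (arm.tcp_to_grasp is the distance from the TCP to the grasp point, in mm); z points along the fingers, y is the line along which they close (so a half turn about z gives the same grasp; the last joint's range is limited). The gripper opens to 85 mm and grips with 20 to 120 N. Pads are 22 mm wide; open, the fingers measure 114 mm over their backs; the gripper's body (76 mm by 85 mm) begins 54 mm behind the grasp point. The pads swing forward as they close: fully open they stand 13 mm farther back than shut.
Start: joints at [1.476, 0.385, 0.008, 0, -1.194, -0.259], TCP at [216.508, 586.279, 231.312] pointing down, gripper open.
Joint ranges: [-3.14, 3.14], [-1.21, 2.06], [-1.07, 1.41], [-3.16, 2.05], [-2.99, -0.16], [-3.1, 3.1]. Speed limits (rad/s): [2.79, 2.79, 3.14, 3.14, 3.14, 3.14].

INTERFACE

Orientations are given as a unit quaternion [x, y, z, w].
In Python, from bench import arm, get_image gives the robot as it stands.
- The arm moves only by the tool drive_tool, never from a script. Its argument "deltas" is a list of rows, each a list of 2 entries, a list of its own where there are three numbers: the shift along the tool's x, y, z in cm, then the turn, a rotation vector about the tool's x, y, z in degrees. In form: [[[x, y, z], [ax, ay, az]], ...]. A call has 1 to 12 rows; each row shifts and turns the commanded pose from where the row before left it, along the tool's axes as they then stand; what a row does not reach is not made up. A row lasts 1/10 s, in which the tool goes at most 50 mm and 8.59 degrees, less where a joint would pass 70% of its speed; a pose out of reach is approached as far as the arm can. A call with a gripper value outside its range is refused whole. "claw" is the finger opening in cm, from 0 to 8.54, set as the call begins (left out, the last holds). The fingers move at their own pace and stop on an object; the grip force is fixed at half the most. Time passes only in rows, so rows that do not move let the fingers close. It gives the time, the measured TCP pose, the force, the opening and the grip force at its end, in the units of the state.
- arm.read_state(): the state, without advancing time (a new reading comes with each control period).
- get_image(name): name is "scene" or "side" or "wrist"; returns a dict with "img" (384x512x3 uint8, red, green, blue), "fx", "fy", "cx", "cy" (pixels), "eye" and "orientation" of the camera in the world; the wrist camera has in their place "mount" (4x4, takes a point from camera to tool coordinates, whose origin is the TCP and whose axes are the flange's). Camera axes: x right, y down, z forward; pixel columns grow to the right and rows downward; lengths in mm; the calibration is good to about 2 mm. The wrist camera is an equidistant fisheye: a pixel r from the principal point sees the ray r / f radians off the axis. A picture is of the moment at which its call begins: read the wrist's pose just before it. There is no depth.
- arm.job_done(): hands the job in; it is judged then, once.
The state is a dict: "clock": time; "joints": joint angles; "joint_vel": joint speeds; "joint_efforts": joint torques, N m; "position": TCP position; "ee_rot": TCP orientation; "contact_force": force on the tool from outside, world axes, zero at the start; "wrist_torque": the same for the moment, N m; "gripper_width": finger opening in mm; "grasp_force": force on a finger pad.
Only numpy, scipy, OpenCV 4.12 (cv2) and the standard library are available. Lean on these libraries where they do the work, as an engineer would, in place of code of your own. Each camera call takes 0.05 s, during which the arm holds its last target. There are 200 camera calls.

## Working session

There is one attempt and no reset: what is moved stays moved. The work goes in short steps, Python scripts to look and compute and a tool call to move; the robot and the scene stay as the last step left them, time stands still between calls to the robot, and variables do not carry over. Pictures are saved under pics/ and viewed, at most 10 in all, crops included, and the job is handed in when it is done.

Besides the shell and the picture viewer there is one more tool, called after "Emit:" as name(argument=value, ...), one argument or row to a line, values as JSON. drive_tool: Moves the arm, as the interface text tells. Its arguments: {"type":"object","properties":{"deltas":{"type":"array"},"claw":{"type":"number"}},"required":["deltas"]}

```bash
mkdir -p pics; ls; python3 - <<'E'
from bench import arm,get_image
import cv2,numpy as np
print(arm.read_state())
for n in("scene","side","wrist"):
    d=get_image(n); cv2.imwrite(f"pics/{n}0.png",d["img"][:,:,::-1])
    print(n,{k:np.round(v,4).tolist() for k,v in d.items() if k!="img"})
E
python3 -c "
import cv2
a=[cv2.imread(f'pics/{n}0.png') for n in('scene','side')]
for n,i in zip(('scene','side'),a): cv2.imwrite(f'pics/{n}0b.png',cv2.resize(i,(800,600),interpolation=cv2.INTER_CUBIC))"
```

```text
pics
{'clock': 0.0, 'joints': array([ 1.47559990e+00,  3.85559332e-01,  6.58408791e-03, -5.33315210e-04,
       -1.19401702e+00, -2.58568960e-01]), 'joint_vel': array([ 0.0002886 , -0.00105586,  0.00018437, -0.00046081, -0.00082992,
       -0.00021686]), 'joint_efforts': array([ 2.91123879e-04, -3.92287660e+01,  1.88403583e+01,  4.18617949e+00,
       -4.66548168e-03,  2.44851073e-06]), 'position': array([216.30631264, 585.72329436, 230.19850241]), 'ee_rot': array([ 9.84379062e-01, -1.76058500e-01, -1.57429349e-04,  1.11452871e-03]), 'contact_force': array([-0.25753986, -0.31510751, -0.33282   ]), 'wrist_torque': array([0.01619996, 0.02466858, 0.02826728]), 'grasp_force': 0.0, 'gripper_width': 85.05495415287123}
scene {'fx': 419.9372, 'fy': 419.9372, 'cx': 254.2078, 'cy': 181.1607, 'eye': [957.3292, 695.6886, 988.6832], 'orientation': [0.2533, 0.8933, -0.3592, -0.0939]}
side {'fx': 430.0952, 'fy': 430.0952, 'cx': 257.9681, 'cy': 193.1271, 'eye': [243.6683, -857.7669, 901.9582], 'orientation': [0.9079, -0.1698, 0.0612, -0.3783]}
wrist {'fx': 297.3186, 'fy': 297.3186, 'cx': 254.7135, 'cy': 192.2734, 'mount': [[0.0013, -0.9443, -0.329, 84.293], [1.0, 0.0008, 0.0017, -0.4857], [-0.0014, -0.329, 0.9443, -143.2848], [0.0, 0.0, 0.0, 1.0]]}
```

View pics/scene0b.png

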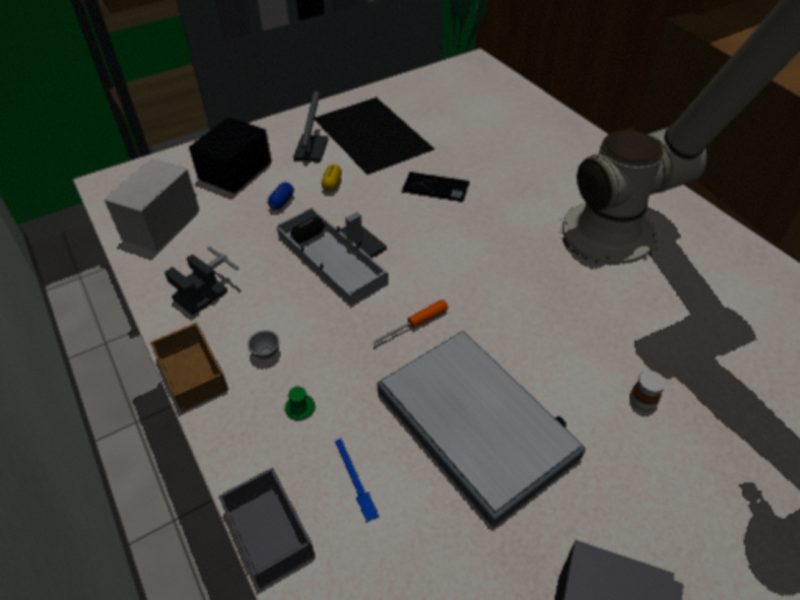

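View pics/side0b.png

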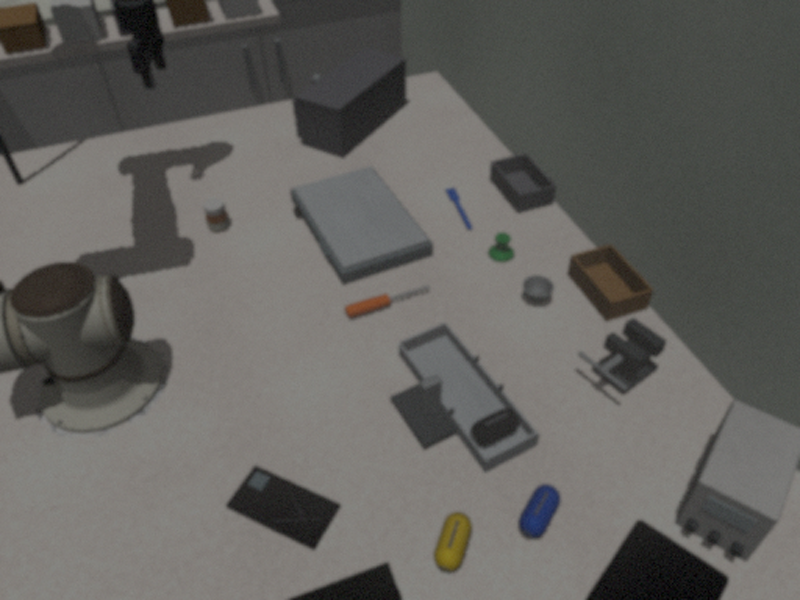

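The scene view shows the tray at about (332,253), with the dark roller in it at (308,228). In the side view the tray is at (465,395) and the roller at (495,427). The blue (281,195) and yellow (331,178) cylinders are the look-alikes. The dark one in the tray's channel is the roller that is meant. I'll enlarge the tray and preheater to measure them.

```bash
python3 - <<'E'
import cv2,numpy as np
s=cv2.imread('pics/scene0.png');d=cv2.imread('pics/side0.png')
def crop(im,x,y,w,h,k=None):
    return cv2.convertScaleAbs(cv2.resize(im[y:y+h,x:x+w],(400,300),interpolation=cv2.INTER_CUBIC),alpha=1.4)
top=np.hstack([crop(s,165,125,100,75),crop(d,240,202,120,90+0)])
bot=np.hstack([crop(s,235,210,160,120),crop(d,180,100,120,90)])
cv2.imwrite('pics/c1.png',np.vstack([top,bot]))
E
```

```text
(no output)
```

View pics/c1.png

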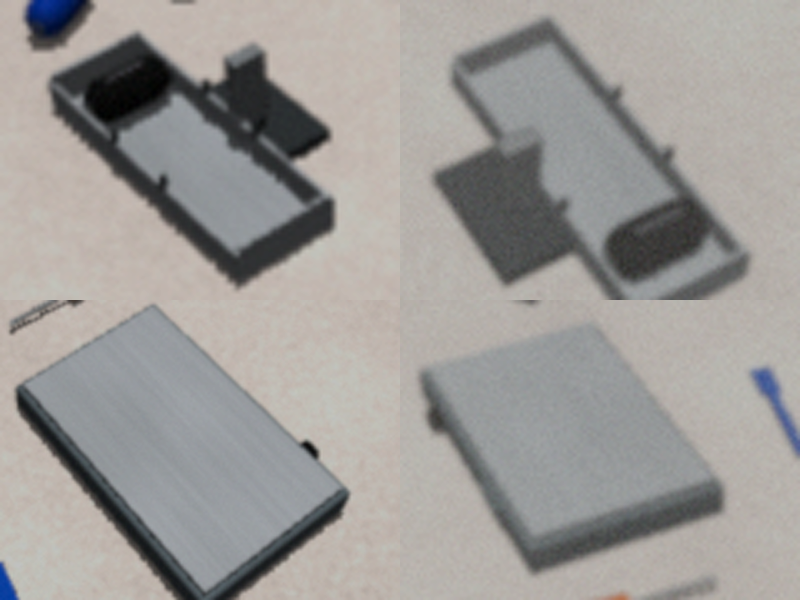

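```bash
cat > h.py <<'E'
import numpy as np
from scipy.spatial.transform import Rotation as R
from scipy.optimize import least_squares
CAM=dict(scene=(419.9372,254.2078,181.1607,[957.3292,695.6886,988.6832],[0.2533,0.8933,-0.3592,-0.0939]),
 side=(430.0952,257.9681,193.1271,[243.6683,-857.7669,901.9582],[0.9079,-0.1698,0.0612,-0.3783]))
def proj(n,P):
    f,cx,cy,e,q=CAM[n]; p=R.from_quat(q).inv().apply(np.asarray(P,float)-e)
    return np.c_[cx+f*p[:,0]/p[:,2],cy+f*p[:,1]/p[:,2]]
def ray(n,uv,z):
    f,cx,cy,e,q=CAM[n]; uv=np.atleast_2d(uv)
    d=R.from_quat(q).apply(np.c_[(uv[:,0]-cx)/f,(uv[:,1]-cy)/f,np.ones(len(uv))])
    return np.array(e)+d*((z-e[2])/d[:,2])[:,None]
def pose(v,P): return R.from_euler('z',v[2]).apply(P)+[v[0],v[1],0]
def fit(obs,v0):
    g=lambda v:np.concatenate([(proj(n,pose(v,P))-uv).ravel() for n,P,uv in obs])
    s=least_squares(g,v0,loss='soft_l1'); return s.x,g(s.x).reshape(-1,2)
E
python3 - <<'E'
from h import *
T=np.array
rim=lambda y:[[-19,y,36],[79,y,36]]
sc=T([[138,35],[52,85],[333,200],[238,255],[248,52]])/4+[165,125]
sd=T([[53,60],[150,17],[348,258],[120,140]])*.3+[240,202]
P=T([[-19,-135,36],[79,-135,36],[-19,135,36],[79,135,36],[-35,0,85]])
P2=T([[-19,135,36],[79,135,36],[79,-135,36],[-35,0,85]])
print(ray('scene',sc,36)); print(ray('side',sd,36))
v,r=fit([('scene',P,sc),('side',P2,sd)],[500,100,0.]);print(v,r.round(1).tolist())
sc=T([[18,87],[152,5],[348,192],[208,292]])*.4+[235,210]; sd=T([[22,73],[192,22],[320,187],[135,247]])*.3+[180,100]
a=ray('scene',sc,40);b=ray('side',sd,40);print(a.round(),b.round(),a.mean(0),b.mean(0))
w=T([98,153]) 
Q=T([[1,-1],[-1,-1],[-1,1],[1,1]])*w;Q=np.c_[Q,[40]*4]
Q2=T([[-1,1],[1,1],[1,-1],[-1,-1]])*w;Q2=np.c_[Q2,[40]*4]
v,r=fit([('scene',Q,sc),('side',Q2,sd)],[550,450,0.]);print(v,r.round(1).tolist())
# roller centre, screwdriver rough
print(ray('scene',T([[128,88]])/4+[165,125],25),ray('side',T([[257,240]])*.3+[240,202],25))
for n,p,z in(('lifter',(300,400),20),('spat',(357,480),2),('sd_tip',(375,346),5),('sd_end',(447,306),12),('cup',(264,346),20),('jar',(648,390),30)):print(n,ray('scene',T(p)/1.5625,z).round())
E
```

```text
[[ 540.64344798 -384.93251086   36.        ]
 [ 632.18610091 -364.72853486   36.        ]
 [ 499.3068678  -118.98274448   36.        ]
 [ 591.72492708 -106.94634703   36.        ]
 [ 469.73049293 -313.05575968   36.        ]]
[[ 496.0856934  -134.38271069   36.        ]
 [ 587.32840526 -119.63787887   36.        ]
 [ 624.84356028 -386.74859525   36.        ]
 [ 515.05329486 -229.49938487   36.        ]]
[ 531.97480024 -258.63960415 -603.04304656] [[0.8, -2.4], [-1.2, -3.0], [0.0, -2.3], [-0.8, -1.5], [-1.0, -0.1], [-1.6, -1.5], [0.4, -1.8], [0.5, -2.5], [-1.1, -0.2]]
[[652. 105.  40.]
 [461.  88.  40.]
 [435. 389.  40.]
 [617. 399.  40.]] [[432. 368.  40.]
 [623. 390.  40.]
 [646.  86.  40.]
 [461.  72.  40.]] [541.09674426 245.10485407  40.        ] [540.43440693 228.95963691  40.        ]
[5.40353078e+02 2.40462766e+02 8.94997391e-02] [[-1.5, -2.0], [-0.3, -2.5], [0.2, -2.6], [-1.8, 2.5], [-1.9, -2.4], [-0.8, -1.8], [0.5, -2.4], [-2.2, -1.3]]
[[ 574.46459783 -338.34192834   25.        ]] [[ 575.87153387 -343.07165561   25.        ]]
lifter [[780.  52.  20.]]
spat [[764. 227.   2.]]
sd_tip [[604.   7.   5.]]
sd_end [[435.   1.  12.]]
cup [[786. -93.  20.]]
jar [[259. 359.  30.]]
```

The crops show the tray rim corners, the handle top (scene crop (248,52), side crop (120,140)) and the plate corners clearly. The fit puts the tray near (532,-258) with yaw 0.143. The preheater is near (540,240) with yaw 0.09. I'll move above the handle.

Emit:
drive_tool(
  deltas=[
    [[0,0,0],[0,0,-7.1]],
    [[0,0,0],[0,0,-7.1]],
    [[0,0,0],[0,0,-7.1]],
    [[0,0,0],[0,0,-7.1]],
    [[0.78,4.4,0],[0,0,0]],
    [[0.78,4.4,0],[0,0,0]],
    [[0.78,4.4,0],[0,0,0]],
    [[0.78,4.4,0],[0,0,0]],
    [[0.78,4.4,0],[0,0,0]],
    [[0.78,4.4,0],[0,0,0]],
    [[0.78,4.4,0],[0,0,0]],
    [[0.78,4.4,0],[0,0,0]],
  ],
)

```text
clock: 1.35
position: [328.1, 244.7, 231.3]
ee_rot: [0.997, 0.071, 0.0, -0.0]
contact_force: [0.9, 0.3, 0.4]
gripper_width: 85.3
grasp_force: 0.0
```

Emit:
drive_tool(
  deltas=[
    [[0.78,4.4,0],[0,0,0]],
    [[0.78,4.4,0],[0,0,0]],
    [[0.78,4.4,0],[0,0,0]],
    [[0.78,4.4,0],[0,0,0]],
    [[0.78,4.4,0],[0,0,0]],
    [[0.78,4.4,0],[0,0,0]],
    [[0.78,4.4,0],[0,0,0]],
    [[0.78,4.4,0],[0,0,0]],
    [[0.78,4.4,0],[0,0,0]],
    [[0.78,4.4,0],[0,0,0]],
    [[0.78,4.4,0],[0,0,0]],
    [[0.78,4.4,0],[0,0,0]],
  ],
)

```text
clock: 2.55
position: [495.5, -264.7, 231.0]
ee_rot: [0.997, 0.071, -0.0, -0.0]
contact_force: [0.5, 1.5, 0.5]
gripper_width: 85.6
grasp_force: 0.0
```

```bash
python3 - <<'E'
from bench import arm,get_image
import cv2,numpy as np
s=arm.read_state();print({k:np.round(s[k],4).tolist() for k in("clock","joints","position","ee_rot")})
for n in("wrist","scene","side"):
    cv2.imwrite(f"pics/{n}1.png",get_image(n)["img"][:,:,::-1])
cv2.imwrite("pics/w1b.png",cv2.resize(cv2.imread("pics/wrist1.png"),(800,600),interpolation=cv2.INTER_CUBIC))
E
```

```text
{'clock': 2.55, 'joints': [-0.2024, 0.2779, -0.1502, -0.0002, -1.1432, 1.9148], 'position': [495.461, -264.7328, 231.0167], 'ee_rot': [0.9975, 0.0707, -0.0002, -0.0001]}
```

View pics/w1b.png

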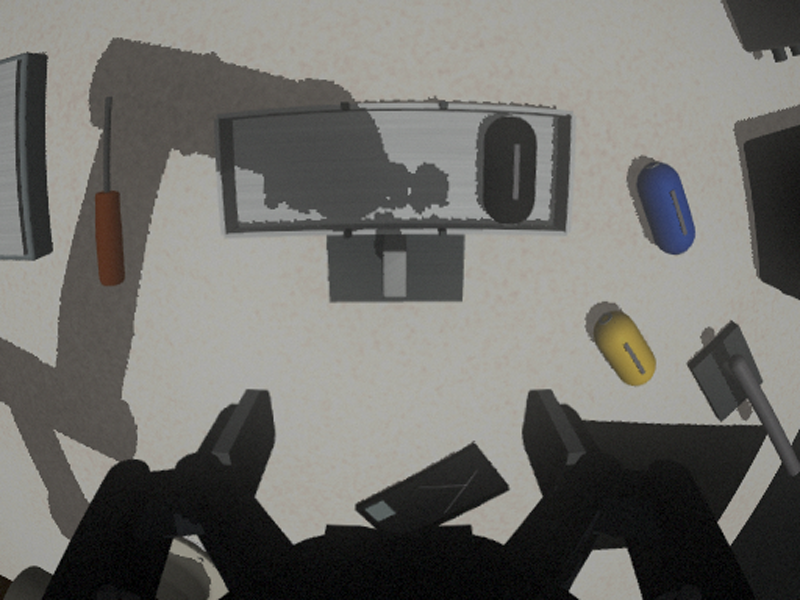

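The wrist view shows the tray square below: rim corners (218,115), (573,115), (226,233) and (567,234), and the handle top centre (395,273). The dark roller is in the channel's right (-y) end at (508,168). The blue (665,205) and yellow (625,345) cylinders lie outside the tray and are look-alikes. Next I'll fit the tray pose and write a tracker.

```bash
cat >> h.py <<'E'
M=np.array([[.0013,-.9443,-.329,84.293],[1,.0008,.0017,-.4857],[-.0014,-.329,.9443,-143.2848],[0,0,0,1]])
F,CX,CY=297.3186,254.7135,192.2734
def tool2px(p):           # tool coords -> wrist pixels
    p=(np.asarray(p,float)-M[:3,3])@M[:3,:3]; h=np.hypot(p[:,0],p[:,1]); k=F*np.arctan2(h,p[:,2])/h
    return np.c_[CX+k*p[:,0],CY+k*p[:,1]]
def wproj(s,P): return tool2px(R.from_quat(s["ee_rot"]).inv().apply(np.asarray(P)-s["position"]))
def delta(s,pos,psi):     # shift (cm) in tool axes after turning to yaw psi, turn deg about tool z
    r=R.from_quat(s["ee_rot"]); x=r.apply([1,0,0]); cur=np.arctan2(x[1],x[0])
    q=R.from_matrix(np.c_[[np.cos(psi),np.sin(psi),0],[np.sin(psi),-np.cos(psi),0],[0,0,-1]])
    return q.inv().apply(np.array(pos)-s["position"])/10, -np.degrees(psi-cur)
E
python3 - <<'E'
from h import *
from bench import arm
s=arm.read_state()
uv=(np.array([[218,115],[573,115],[226,233],[567,234],[395,273],[328,236],[464,235],[462,301],[331,301]])+.5)/1.5625-.5
P=np.array([[79,135,36],[79,-135,36],[-19,135,36],[-19,-135,36],[-35,0,85],[-19,55,12],[-19,-55,12],[-79,-55,12],[-79,55,12]])
for zz in(0,1):
    g=lambda v:(wproj(s,pose(v,P)+[0,0,zz*v[3]])-uv).ravel()
    r=least_squares(g,[530,-258,.14,0],loss='soft_l1');print(r.x,g(r.x).reshape(-1,2).round(1).tolist())
v=r.x; 
g=pose(v,np.array([[-36,0,0]]))[0]; print('grip',g, delta(s,[g[0],g[1],48],v[2]))
# scene/side residual with this pose
Pr=np.array([[-19,-135,36],[79,-135,36],[-19,135,36],[79,135,36],[-35,0,85]])
print(proj('scene',pose(v,Pr)).round(1).tolist())
print(proj('side',pose(v,Pr)).round(1).tolist())
E
```

```text
[ 5.30487737e+02 -2.57988357e+02  1.40554315e-01  0.00000000e+00] [[-2.4, -1.4], [2.8, -2.0], [-2.7, 4.2], [2.2, 3.1], [0.3, 1.6], [-0.9, -3.3], [0.8, -2.8], [0.3, 0.6], [-0.7, 0.7]]
[ 5.28969659e+02 -2.58213448e+02  1.39834892e-01 -8.28042547e+00] [[0.2, 0.1], [0.3, -0.4], [-0.3, 3.9], [-0.2, 3.0], [0.3, 0.8], [0.1, -3.3], [-0.2, -2.8], [-0.6, -0.4], [0.2, -0.3]]
grip [ 493.32105397 -263.23111464    0.        ] (array([-0.17115928, -0.19222911, 18.19459654]), np.float64(-0.11551237719913164))
[[201.3, 131.1], [177.7, 143.0], [249.1, 172.5], [224.4, 187.0], [226.9, 137.6]]
[[309.1, 295.0], [343.6, 277.3], [253.3, 218.6], [284.5, 205.5], [273.6, 244.1]]
```

```bash
python3 - <<'E'
from h import *
import cv2
from bench import arm
s=arm.read_state()
v=[529.5,-258.1,.14]
def box(x0,x1,y0,y1,z): 
    c=[[x0,y0,z],[x1,y0,z],[x1,y1,z],[x0,y1,z],[x0,y0,z]]
    return np.concatenate([np.linspace(a,b,15) for a,b in zip(c,c[1:])]).astype(float)
def crop(im,pr,x,y,w,h):
    k=400/w; o=cv2.convertScaleAbs(cv2.resize(im[y:y+h,x:x+w],(400,300),interpolation=cv2.INTER_CUBIC),alpha=1.3)
    for b in(box(-19,79,-135,135,36),box(-51,-19,-8,8,85),box(-79,-19,-55,55,0)):
        for dz,c in((0,(0,0,255)),(-8,(0,255,0))):
            p=((pr(pose(v,b)+[0,0,dz])-[x,y]+.5)*k-.5).round().astype(int)
            cv2.polylines(o,[p.reshape(-1,1,2)],False,c,1)
    return o
W,S,D=[cv2.imread(f'pics/{n}1.png') for n in('wrist','scene','side')]
a=crop(W,lambda P:wproj(s,P),130,55,128,96);a2=crop(W,lambda P:wproj(s,P),250,55,128,96)
b=crop(S,lambda P:proj('scene',P),165,125,100,75);c=crop(D,lambda P:proj('side',P),240,202,120,90)
cv2.imwrite('pics/ov.png',np.vstack([np.hstack([a,a2]),np.hstack([b,c])]))
E
```

```text
(no output)
```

View pics/ov.png

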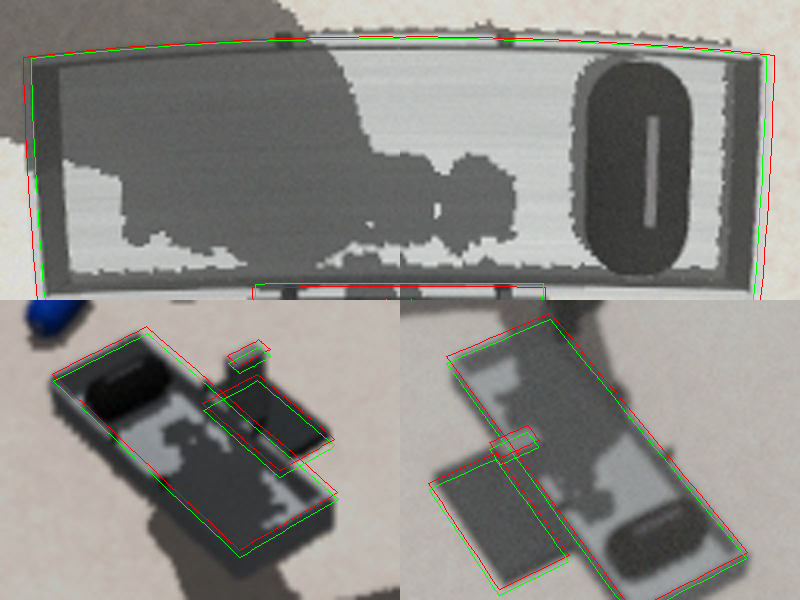

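The overlay shows the end-stop rim sitting slightly lower than drawn, while the handle top fits z=0. I'll refit on the reliable points only.

```bash
python3 - <<'E'
from h import *
from bench import arm
s=arm.read_state()
uv=(np.array([[218,115],[573,115],[395,273],[462,301],[331,301],[328,236],[464,235]])+.5)/1.5625-.5
P=np.array([[79,135,36],[79,-135,36],[-35,0,85],[-79,-55,12],[-79,55,12],[-19,55,12],[-19,-55,12]],float)[:5]
uv=uv[:5]
def Q(v): q=P.copy(); q[:2,2]=v[3]; return q
g=lambda v:(wproj(s,pose(v,Q(v)))-uv).ravel()
r=least_squares(g,[530,-258,.14,36]);v=r.x;print(v,g(v).reshape(-1,2).round(1).tolist())
q=pose(v,np.array([[-36,0,0]]))[0]; print('grip',q, delta(s,[q[0],q[1],48],v[2]))
E
```

```text
[ 5.30556787e+02 -2.57911259e+02  1.39828422e-01  2.68731078e+01] [[0.4, -1.2], [0.0, -1.7], [0.2, 1.5], [0.2, 0.6], [-0.8, 0.6]]
grip [ 494.90815011 -262.92869443    0.        ] (array([-9.78499726e-03, -2.00054993e-01,  1.81945965e+01]), np.float64(-0.11514166497445424))
```

Emit:
drive_tool(
  deltas=[
    [[0,-0.2,2],[0,0,0]],
    [[0,0,2],[0,0,0]],
    [[0,0,2],[0,0,0]],
    [[0,0,2],[0,0,0]],
    [[0,0,2],[0,0,0]],
    [[0,0,2],[0,0,0]],
    [[0,0,2],[0,0,0]],
    [[0,0,2],[0,0,0]],
    [[0,0,1.2],[0,0,0]],
    [[0,0,0.9],[0,0,0]],
    [[0,0,0],[0,0,0]],
  ],
)

```text
clock: 3.8
position: [494.5, -260.3, 49.5]
ee_rot: [0.997, 0.071, -0.001, -0.0]
contact_force: [0.8, -0.1, 1.2]
gripper_width: 85.3
grasp_force: 0.0
```

Emit:
drive_tool(
  deltas=[
    [[0,0,0],[0,0,0]],
    [[0,0,0],[0,0,0]],
    [[0,0,0],[0,0,0]],
    [[0,0,0],[0,0,0]],
    [[0,0,0],[0,0,0]],
    [[0,0,0],[0,0,0]],
    [[0,0,0],[0,0,0]],
    [[0,0,0],[0,0,0]],
    [[0,0,0],[0,0,0]],
    [[0,0,0],[0,0,0]],
  ],
  claw=0.8,
)

```text
clock: 4.8
position: [495.5, -261.1, 50.9]
ee_rot: [0.997, 0.071, 0.0, 0.0]
contact_force: [-1.4, -1.6, 5.2]
gripper_width: 15.2
grasp_force: 59.9
```

```bash
python3 - <<'E'
from bench import arm,get_image
import cv2,numpy as np
s=arm.read_state();print({k:np.round(s[k],4).tolist() for k in("clock","joints","position","ee_rot","contact_force","wrist_torque","gripper_width","grasp_force")})
cv2.imwrite("pics/wrist2.png",get_image("wrist")["img"][:,:,::-1])
cv2.imwrite("pics/w2b.png",cv2.resize(cv2.imread("pics/wrist2.png"),(800,600),interpolation=cv2.INTER_CUBIC))
E
```

```text
{'clock': 4.8, 'joints': [-0.1955, 0.471, -0.3737, 0.0006, -0.725, 1.9079], 'position': [495.4841, -261.1311, 50.9363], 'ee_rot': [0.9975, 0.071, 0.0005, 0.0003], 'contact_force': [-1.3533, -1.5544, 5.2277], 'wrist_torque': [-0.2595, 0.2199, 0.0459], 'gripper_width': 15.216, 'grasp_force': 59.9326}
```

View pics/w2b.png

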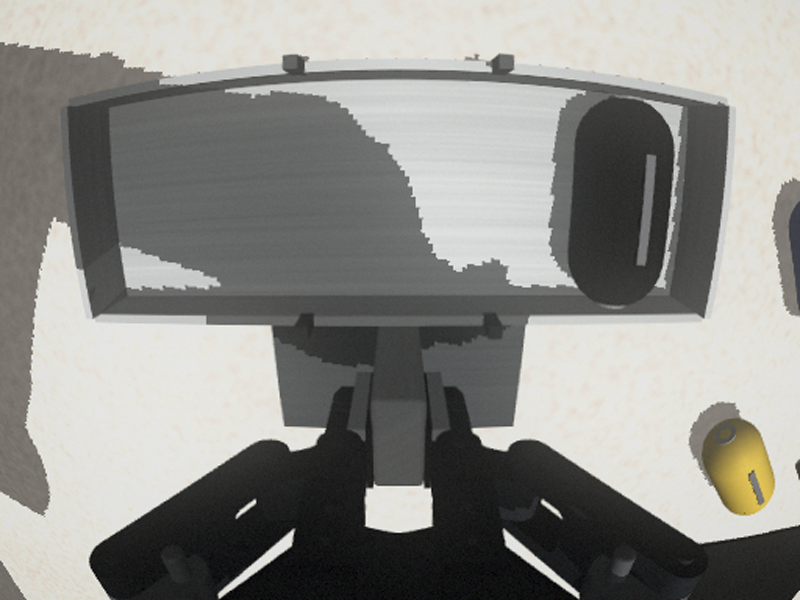

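The handle is gripped (15.2 mm, 60 N). The roller shows at about (620,200), dark, against the right end stop. I'll write the tracker and lift gently.

```bash
cat > t.py <<'E'
from h import *
import cv2,sys
from bench import arm,get_image
def track(g,zr=25.9-0.0):
    """tool y of the roller axis (mm) from its dark silhouette (g: grey wrist image)"""
    m=(cv2.GaussianBlur(g,(3,3),0)<TH).astype(np.uint8); m[:66]=0; m[192:]=0; m[:,:68]=0; m[:,432:]=0
    n,l,st,_=cv2.connectedComponentsWithStats(cv2.morphologyEx(m,cv2.MORPH_OPEN,np.ones((9,9),np.uint8)))
    if n<2: return np.nan,None
    k=1+np.argmax(st[1:,4]); x,y,w,h,a=st[k]; ys=[]
    for r in range(y+h//4,y+3*h//4):
        c=np.flatnonzero(l[r]==k); an=[]
        for u in(c[0]-.5,c[-1]+.5):
            d=np.array([u-CX,r-CY]);q=np.hypot(*d);t=q/F; ry=M[:3,:3]@[*(d/q*np.sin(t)),np.cos(t)]
            an.append(np.arctan2(ry[1],ry[2]))
        ys.append(M[1,3]+np.tan(np.mean(an))*(zr-M[2,3]))
    return np.median(ys),(x,y,w,h)
TH=40
def ends(g,ref):
    """horizontal pixel shift of the left and right end stops against the reference image"""
    o=[]
    for x in(40,410):
        a=ref[80:195,x:x+65];b=g[80:195,x:x+65]
        f=lambda i:cv2.Sobel(cv2.GaussianBlur(i,(5,5),0),cv2.CV_32F,1,0)
        f0,f1=f(ref),f(g); r=cv2.matchTemplate(f1[72:203,x-12:x+77],f0[80:195,x:x+65],cv2.TM_CCOEFF_NORMED)
        _,mx,_,(px,py)=cv2.minMaxLoc(r); px=min(max(px,1),r.shape[1]-2)
        c=r[py,px-1:px+2]; o+= [round(float(px-12+.5*(c[0]-c[2])/(c[0]-2*c[1]+c[2])),2),py-8,round(mx,2)]
    return o
def tilt(s):
    z=R.from_quat(s["ee_rot"]).as_matrix(); return z[2,0],z[2,1]   # world z of tool x,y axes
ref=cv2.imread('pics/wrist2.png',0)
if __name__=="__main__":
    for i in range(int(sys.argv[1]) if len(sys.argv)>1 else 1):
        s=arm.read_state(); im=get_image("wrist")["img"]; g=cv2.cvtColor(im,cv2.COLOR_RGB2GRAY); cv2.imwrite(f"pics/t{s['clock']:.2f}.png",g)
        y,b=track(g); print(f"t {s['clock']:.2f} roller tray-y {-y-OFF if 0 else -y:.1f} box {b} ends {ends(g,ref)} tooltilt(+y end up) x{tilt(s)[0]:.4f} y{-tilt(s)[1]:.4f} pos {np.round(s['position'],1)} F {np.round(s['contact_force'],1)} T {np.round(s['wrist_torque'],2)} w {s['gripper_width']:.1f}")
E
python3 - <<'E'
from t import *
print(track(ref),ends(ref,ref)); print([ref[100,i] for i in range(150,440,10)])
# lug positions (view px) -> tray centre in tool y, tops at 42 above underside
for z in (50.9-42,):
    u=np.array([294,503,306,492])/1.5625
    import itertools
    print(tool2px([[30+36+49-36,-35,z],[79,35,z]]), u)
E
```

```text
(nan, None) [-0.0, 0, 1.0, 0.0, 0, 1.0]
[np.uint8(103), np.uint8(101), np.uint8(104), np.uint8(101), np.uint8(101), np.uint8(106), np.uint8(105), np.uint8(106), np.uint8(108), np.uint8(112), np.uint8(113), np.uint8(211), np.uint8(210), np.uint8(212), np.uint8(212), np.uint8(209), np.uint8(210), np.uint8(208), np.uint8(206), np.uint8(204), np.uint8(202), np.uint8(109), np.uint8(52), np.uint8(48), np.uint8(47), np.uint8(49), np.uint8(47), np.uint8(59), np.uint8(51)]
[[187.01159736 104.37062567]
 [323.36956106 104.58431828]] [188.16 321.92 195.84 314.88]
```

Emit:
drive_tool(
  deltas=[
    [[0,0,-0.2],[0,0,0]],
    [[0,0,-0.5],[0,0,0]],
    [[0,0,-0.9],[0,0,0]],
    [[0,0,-1.2],[0,0,0]],
    [[0,0,-1.4],[0,0,0]],
    [[0,0,-1.4],[0,0,0]],
    [[0,0,-1.2],[0,0,0]],
    [[0,0,-0.8],[0,0,0]],
    [[0,0,-0.4],[0,0,0]],
    [[0,0,0],[0,0,0]],
    [[0,0,0],[0,0,0]],
    [[0,0,0],[0,0,0]],
  ],
)

```text
clock: 6.05
position: [494.6, -260.7, 129.5]
ee_rot: [0.997, 0.071, -0.001, -0.0]
contact_force: [-0.4, -0.4, -7.0]
gripper_width: 15.2
grasp_force: 58.8
```

```bash
python3 t.py 2
```

```text
t 6.05 roller tray-y nan box None ends [-0.08, -1, 0.77, -0.14, -2, 0.85] tooltilt(+y end up) x-0.0016 y0.0008 pos [ 494.6 -260.7  129.5] F [-0.4 -0.4 -7. ] T [0.11 0.22 0.04] w 15.2
t 6.10 roller tray-y nan box None ends [-0.07, -1, 0.78, -0.15, -2, 0.85] tooltilt(+y end up) x-0.0016 y0.0007 pos [ 494.6 -260.7  129.5] F [ 0.2  0.3 -7.5] T [0.11 0.19 0.02] w 15.2
```

```bash
sed -i 's/^TH=40/TH=75/; s/{-y-OFF if 0 else -y:.1f}/{-y:.1f}/' t.py; python3 - <<'E'
from t import *
for n in('pics/wrist2.png','pics/t6.05.png','pics/t6.10.png'):
    for TH_ in(65,75,85):
        import t; t.TH=TH_; print(n,TH_,t.track(cv2.imread(n,0)))
E
```

```text
pics/wrist2.png 65 (np.float64(87.06975255008237), (np.int32(364), np.int32(66), np.int32(66), np.int32(126)))
pics/wrist2.png 75 (np.float64(87.02881132986897), (np.int32(364), np.int32(66), np.int32(67), np.int32(126)))
pics/wrist2.png 85 (np.float64(86.89679967296644), (np.int32(363), np.int32(66), np.int32(68), np.int32(126)))
pics/t6.05.png 65 (np.float64(86.9759851811241), (np.int32(364), np.int32(66), np.int32(66), np.int32(126)))
pics/t6.05.png 75 (np.float64(86.885958564422), (np.int32(364), np.int32(66), np.int32(66), np.int32(126)))
pics/t6.05.png 85 (np.float64(86.77100191770538), (np.int32(363), np.int32(66), np.int32(67), np.int32(126)))
pics/t6.10.png 65 (np.float64(86.95918913732604), (np.int32(364), np.int32(66), np.int32(66), np.int32(126)))
pics/t6.10.png 75 (np.float64(86.8496213631391), (np.int32(364), np.int32(66), np.int32(66), np.int32(126)))
pics/t6.10.png 85 (np.float64(86.77100191770538), (np.int32(363), np.int32(66), np.int32(67), np.int32(126)))
```

Emit:
drive_tool(
  deltas=[
    [[0,0,0],[-1,0,0]],
    [[0,0,0],[-1,0,0]],
    [[0,0,0],[0,0,0]],
    [[0,0,0],[0,0,0]],
    [[0,0,0],[0,0,0]],
  ],
)

```text
clock: 6.65
position: [495.2, -260.8, 130.4]
ee_rot: [0.997, 0.071, 0.001, 0.017]
contact_force: [-0.2, -0.1, -7.1]
gripper_width: 15.2
grasp_force: 58.8
```

```bash
python3 t.py 2
```

```text
t 6.65 roller tray-y -81.0 box (np.int32(355), np.int32(66), np.int32(67), np.int32(126)) ends [-0.03, 0, 0.75, -7.69, 1, 0.38] tooltilt(+y end up) x0.0003 y-0.0350 pos [ 495.2 -260.8  130.4] F [-0.2 -0.1 -7.1] T [ 0.3   0.21 -0.05] w 15.2
t 6.70 roller tray-y -79.4 box (np.int32(353), np.int32(66), np.int32(67), np.int32(126)) ends [-0.01, 0, 0.75, -9.92, 0, 0.36] tooltilt(+y end up) x0.0003 y-0.0350 pos [ 495.2 -260.8  130.4] F [-0.6  0.3 -6.7] T [0.28 0.26 0.03] w 15.4
```

Emit:
drive_tool(
  deltas=[
    [[0,0,0],[0,0,0]],
    [[0,0,0],[0,0,0]],
    [[0,0,0],[1,0,0]],
    [[0,0,0],[1,0,0]],
    [[0,0,0],[0,0,0]],
  ],
)

```text
clock: 7.25
position: [495.6, -261.4, 130.5]
ee_rot: [0.998, 0.07, 0.0, -0.0]
contact_force: [-0.1, 0.8, -7.4]
gripper_width: 15.2
grasp_force: 58.8
```

```bash
python3 t.py 3
```

```text
t 7.25 roller tray-y -57.3 box (np.int32(318), np.int32(66), np.int32(68), np.int32(126)) ends [-0.01, -1, 0.77, -0.13, -6, 0.55] tooltilt(+y end up) x0.0010 y0.0003 pos [ 495.6 -261.4  130.5] F [-0.1  0.8 -7.4] T [ 0.09  0.19 -0.01] w 15.2
t 7.30 roller tray-y -56.3 box (np.int32(316), np.int32(66), np.int32(69), np.int32(126)) ends [-0.03, -1, 0.79, -0.12, -6, 0.55] tooltilt(+y end up) x0.0007 y-0.0001 pos [ 495.5 -261.3  130.5] F [ 0.3 -0.5 -7.7] T [ 0.07  0.16 -0.04] w 15.1
t 7.35 roller tray-y -55.9 box (np.int32(316), np.int32(66), np.int32(68), np.int32(126)) ends [-0.01, -1, 0.8, -0.06, -6, 0.56] tooltilt(+y end up) x0.0003 y-0.0001 pos [ 495.3 -261.2  130.3] F [ 0.4 -0.2 -6.8] T [ 0.04  0.21 -0.02] w 15.4
```

Emit:
drive_tool(
  deltas=[
    [[0,0,0],[-1,0,0]],
    [[0,0,0],[-1,0,0]],
    [[0,0,0],[0,0,0]],
    [[0,0,0],[0,0,0]],
    [[0,0,0],[0,0,0]],
    [[0,0,0],[0,0,0]],
  ],
)

```text
clock: 8.0
position: [495.2, -260.9, 130.4]
ee_rot: [0.997, 0.071, 0.001, 0.017]
contact_force: [-0.3, -0.6, -7.3]
gripper_width: 15.6
grasp_force: 58.8
```

```bash
python3 t.py 2
```

```text
t 8.00 roller tray-y -45.1 box (np.int32(299), np.int32(66), np.int32(69), np.int32(126)) ends [0.06, 0, 0.75, -1.17, -1, 0.5] tooltilt(+y end up) x0.0003 y-0.0350 pos [ 495.2 -260.9  130.4] F [-0.3 -0.6 -7.3] T [ 0.18  0.21 -0.05] w 15.6
t 8.05 roller tray-y -43.1 box (np.int32(295), np.int32(66), np.int32(70), np.int32(126)) ends [0.89, 6, 0.74, -1.18, -1, 0.49] tooltilt(+y end up) x0.0002 y-0.0350 pos [ 495.2 -260.9  130.4] F [ 0.4  0.2 -6.8] T [ 0.17  0.28 -0.01] w 14.8
```

Emit:
drive_tool(
  deltas=[
    [[0,0,0],[0,0,0]],
    [[0,0,0],[0,0,0]],
    [[0,0,0],[0,0,0]],
    [[0,0,0],[1,0,0]],
    [[0,0,0],[1,0,0]],
    [[0,0,0],[0,0,0]],
  ],
)

```text
clock: 8.7
position: [495.6, -261.4, 130.5]
ee_rot: [0.998, 0.07, 0.0, -0.0]
contact_force: [0.5, 0.4, -7.6]
gripper_width: 15.1
grasp_force: 58.9
```

```bash
python3 t.py 4
```

```text
t 8.70 roller tray-y -6.4 box (np.int32(232), np.int32(66), np.int32(70), np.int32(126)) ends [0.12, -1, 0.77, -0.04, -5, 0.55] tooltilt(+y end up) x0.0010 y0.0003 pos [ 495.6 -261.4  130.5] F [ 0.5  0.4 -7.6] T [0.01 0.21 0.01] w 15.1
t 8.75 roller tray-y -4.8 box (np.int32(229), np.int32(66), np.int32(71), np.int32(126)) ends [0.1, -1, 0.78, -0.11, -5, 0.55] tooltilt(+y end up) x0.0007 y-0.0001 pos [ 495.5 -261.3  130.4] F [ 0.4  0.1 -7.7] T [-0.04  0.17  0.  ] w 15.2
t 8.80 roller tray-y -3.6 box (np.int32(227), np.int32(66), np.int32(71), np.int32(126)) ends [0.11, -1, 0.79, -0.04, -5, 0.56] tooltilt(+y end up) x0.0003 y-0.0001 pos [ 495.3 -261.2  130.4] F [-0.5 -0.  -7.5] T [-0.02  0.23  0.01] w 15.5
t 8.85 roller tray-y -2.8 box (np.int32(225), np.int32(66), np.int32(71), np.int32(126)) ends [0.15, -1, 0.79, -0.17, -4, 0.56] tooltilt(+y end up) x-0.0000 y-0.0000 pos [ 495.1 -261.   130.3] F [ 0.1  0.3 -6.4] T [-0.01  0.2  -0.05] w 15.5
```

Emit:
drive_tool(
  deltas=[
    [[0,0,0],[0,0,0]],
    [[0,0,0],[0,0,0]],
  ],
)

```text
clock: 9.1
position: [495.1, -260.8, 130.3]
ee_rot: [0.997, 0.071, -0.0, 0.0]
contact_force: [-0.2, -0.3, -6.5]
gripper_width: 15.4
grasp_force: 58.9
```

```bash
python3 t.py 3
```

```text
t 9.10 roller tray-y -2.2 box (np.int32(224), np.int32(66), np.int32(71), np.int32(126)) ends [0.14, -1, 0.79, -0.25, -3, 0.56] tooltilt(+y end up) x-0.0001 y-0.0000 pos [ 495.1 -260.8  130.3] F [-0.2 -0.3 -6.5] T [-0.08  0.25  0.01] w 15.4
t 9.15 roller tray-y -2.2 box (np.int32(224), np.int32(66), np.int32(71), np.int32(126)) ends [0.15, -1, 0.79, -0.25, -3, 0.56] tooltilt(+y end up) x-0.0001 y-0.0000 pos [ 495.  -260.8  130.3] F [ 0.  -0.1 -7.4] T [0.02 0.22 0.03] w 15.1
t 9.20 roller tray-y -2.2 box (np.int32(224), np.int32(66), np.int32(71), np.int32(126)) ends [0.16, -1, 0.79, -0.25, -3, 0.56] tooltilt(+y end up) x0.0000 y-0.0000 pos [ 495.1 -260.8  130.3] F [ 0.5 -0.3 -6.1] T [-0.05  0.19 -0.02] w 15.1
```

The roller is at rest at y = -2.2 mm, between the marks. I'll hold it there for the required time.

Emit:
drive_tool(
  deltas=[
    [[0,0,0],[0,0,0]],
    [[0,0,0],[0,0,0]],
    [[0,0,0],[0,0,0]],
    [[0,0,0],[0,0,0]],
    [[0,0,0],[0,0,0]],
    [[0,0,0],[0,0,0]],
    [[0,0,0],[0,0,0]],
    [[0,0,0],[0,0,0]],
    [[0,0,0],[0,0,0]],
    [[0,0,0],[0,0,0]],
    [[0,0,0],[0,0,0]],
    [[0,0,0],[0,0,0]],
  ],
)

```text
clock: 10.45
position: [495.1, -260.8, 130.3]
ee_rot: [0.997, 0.071, -0.0, 0.0]
contact_force: [0.9, -0.5, -6.8]
gripper_width: 15.3
grasp_force: 58.9
```

Emit:
drive_tool(
  deltas=[
    [[0,0,0],[0,0,0]],
    [[0,0,0],[0,0,0]],
    [[0,0,0],[0,0,0]],
    [[0,0,0],[0,0,0]],
    [[0,0,0],[0,0,0]],
    [[0,0,0],[0,0,0]],
    [[0,0,0],[0,0,0]],
    [[0,0,0],[0,0,0]],
    [[0,0,0],[0,0,0]],
    [[0,0,0],[0,0,0]],
    [[0,0,0],[0,0,0]],
    [[0,0,0],[0,0,0]],
  ],
)

```text
clock: 11.65
position: [495.1, -260.8, 130.3]
ee_rot: [0.997, 0.071, 0.0, 0.0]
contact_force: [-0.3, 0.6, -6.6]
gripper_width: 15.4
grasp_force: 58.9
```

Emit:
drive_tool(
  deltas=[
    [[0,0,0],[0,0,0]],
    [[0,0,0],[0,0,0]],
    [[0,0,0],[0,0,0]],
    [[0,0,0],[0,0,0]],
    [[0,0,0],[0,0,0]],
    [[0,0,0],[0,0,0]],
    [[0,0,0],[0,0,0]],
    [[0,0,0],[0,0,0]],
    [[0,0,0],[0,0,0]],
    [[0,0,0],[0,0,0]],
    [[0,0,0],[0,0,0]],
    [[0,0,0],[0,0,0]],
  ],
)

```text
clock: 12.85
position: [495.1, -260.8, 130.3]
ee_rot: [0.997, 0.071, 0.0, 0.0]
contact_force: [0.4, 0.2, -7.7]
gripper_width: 15.3
grasp_force: 58.9
```

```bash
python3 t.py 2
```

```text
t 12.85 roller tray-y -2.2 box (np.int32(224), np.int32(66), np.int32(71), np.int32(126)) ends [0.16, -1, 0.79, -0.19, -4, 0.55] tooltilt(+y end up) x0.0000 y-0.0000 pos [ 495.1 -260.8  130.3] F [ 0.4  0.2 -7.7] T [-0.03  0.2   0.06] w 15.3
t 12.90 roller tray-y -2.2 box (np.int32(224), np.int32(66), np.int32(71), np.int32(126)) ends [0.16, -1, 0.79, -0.19, -4, 0.55] tooltilt(+y end up) x-0.0000 y0.0000 pos [ 495.1 -260.8  130.3] F [-0.2  0.7 -6.9] T [0.02 0.19 0.01] w 15.2
```

The roller is still at -2.2 mm after more than 4 s. I'll start the slow carry.

Emit:
drive_tool(
  deltas=[
    [[0.006,-0.04,0],[0,0,0]],
    [[0.013,-0.08,0],[0,0,0]],
    [[0.019,-0.12,0],[0,0,0]],
    [[0.026,-0.16,0],[0,0,0]],
    [[0.032,-0.2,0],[0,0,0]],
    [[0.038,-0.24,0],[0,0,0]],
    [[0.045,-0.28,0],[0,0,0]],
    [[0.051,-0.32,0],[0,0,0]],
    [[0.058,-0.36,0],[0,0,0]],
    [[0.064,-0.4,0],[0,0,0]],
    [[0.07,-0.44,0],[0,0,0]],
    [[0.077,-0.48,0],[0,0,0]],
  ],
)

```text
clock: 14.15
position: [495.6, -228.8, 130.3]
ee_rot: [0.997, 0.071, 0.0, -0.0]
contact_force: [0.6, -0.5, -7.7]
gripper_width: 15.2
grasp_force: 58.9
```

```bash
python3 t.py 1
```

```text
t 14.15 roller tray-y -2.4 box (np.int32(225), np.int32(66), np.int32(70), np.int32(126)) ends [0.95, 4, 0.57, -0.89, 3, 0.63] tooltilt(+y end up) x0.0001 y0.0000 pos [ 495.6 -228.8  130.3] F [ 0.6 -0.5 -7.7] T [-0.1   0.2   0.06] w 15.2
```

Emit:
drive_tool(
  deltas=[
    [[0.077,-0.48,0],[0,0,0]],
    [[0.083,-0.52,0],[0,0,0]],
    [[0.09,-0.56,0],[0,0,0]],
    [[0.096,-0.6,0],[0,0,0]],
    [[0.103,-0.64,0],[0,0,0]],
    [[0.109,-0.68,0],[0,0,0]],
    [[0.116,-0.72,0],[0,0,0]],
    [[0.122,-0.76,0],[0,0,0]],
    [[0.129,-0.8,0],[0,0,0]],
    [[0.135,-0.84,0],[0,0,0]],
    [[0.142,-0.88,0],[0,0,0]],
    [[0.148,-0.92,0],[0,0,0]],
  ],
)

```text
clock: 15.4
position: [497.1, -143.4, 130.3]
ee_rot: [0.997, 0.071, 0.0, 0.0]
contact_force: [0.5, 0.2, -6.3]
gripper_width: 15.0
grasp_force: 58.9
```

Emit:
drive_tool(
  deltas=[
    [[0.154,-0.96,0],[0,0,0]],
    [[0.161,-1.0,0],[0,0,0]],
    [[0.167,-1.04,0],[0,0,0]],
    [[0.174,-1.08,0],[0,0,0]],
    [[0.18,-1.12,0],[0,0,0]],
    [[0.187,-1.16,0],[0,0,0]],
    [[0.193,-1.2,0],[0,0,0]],
    [[0.2,-1.24,0],[0,0,0]],
    [[0.2,-1.24,0],[0,0,0]],
    [[0.2,-1.24,0],[0,0,0]],
    [[0.2,-1.24,0],[0,0,0]],
    [[0.2,-1.24,0],[0,0,0]],
  ],
)

```text
clock: 16.6
position: [499.6, -3.7, 130.3]
ee_rot: [0.997, 0.071, 0.0, -0.0]
contact_force: [-0.2, -0.1, -7.6]
gripper_width: 15.3
grasp_force: 58.9
```

```bash
python3 t.py 1; python3 -c "
from h import *; from bench import arm
print(delta(arm.read_state(),[504.9,239.5,130.3],0.1405))"
```

```text
t 16.60 roller tray-y -1.4 box (np.int32(223), np.int32(66), np.int32(71), np.int32(126)) ends [0.06, -3, 0.5, -0.21, -1, 0.69] tooltilt(+y end up) x0.0001 y0.0000 pos [499.6  -3.7 130.3] F [-0.2 -0.1 -7.6] T [-0.05  0.15 -0.05] w 15.3
(array([ 3.86659730e+00, -2.38835560e+01,  9.60992981e-03]), np.float64(0.14700468390805918))
```

Emit:
drive_tool(
  deltas=[
    [[0.2,-1.24,0],[0,0,0]],
    [[0.2,-1.24,0],[0,0,0]],
    [[0.2,-1.24,0],[0,0,0]],
    [[0.2,-1.24,0],[0,0,0]],
    [[0.194,-1.2,0],[0,0,0]],
    [[0.188,-1.16,0],[0,0,0]],
    [[0.181,-1.12,0],[0,0,0]],
    [[0.175,-1.08,0],[0,0,0]],
    [[0.168,-1.04,0],[0,0,0]],
    [[0.162,-1.0,0],[0,0,0]],
    [[0.155,-0.96,0],[0,0,0]],
    [[0.149,-0.92,0],[0,0,0]],
  ],
)

```text
clock: 17.85
position: [502.1, 132.1, 130.3]
ee_rot: [0.997, 0.071, -0.0, 0.0]
contact_force: [0.1, 0.6, -7.6]
gripper_width: 15.1
grasp_force: 59.3
```

Emit:
drive_tool(
  deltas=[
    [[0.142,-0.88,0],[0,0,0]],
    [[0.136,-0.84,0],[0,0,0]],
    [[0.13,-0.8,0],[0,0,0]],
    [[0.123,-0.76,0],[0,0,0]],
    [[0.117,-0.72,0],[0,0,0]],
    [[0.11,-0.68,0],[0,0,0]],
    [[0.104,-0.64,0],[0,0,0]],
    [[0.097,-0.6,0],[0,0,0]],
    [[0.091,-0.56,0],[0,0,0]],
    [[0.084,-0.52,0],[0,0,0]],
    [[0.078,-0.48,0],[0,0,0]],
    [[0.071,-0.44,0],[0,0,0]],
  ],
)

```text
clock: 19.05
position: [503.6, 211.9, 130.3]
ee_rot: [0.997, 0.071, -0.0, 0.0]
contact_force: [-0.3, -0.0, -7.5]
gripper_width: 15.3
grasp_force: 59.3
```

Emit:
drive_tool(
  deltas=[
    [[0.065,-0.4,0],[0,0,0]],
    [[0.058,-0.36,0],[0,0,0]],
    [[0.052,-0.32,0],[0,0,0]],
    [[0.045,-0.28,0],[0,0,0]],
    [[0.039,-0.24,0],[0,0,0]],
    [[0.032,-0.2,0],[0,0,0]],
    [[0.026,-0.16,0],[0,0,0]],
    [[0.019,-0.12,0],[0,0,0]],
    [[0.013,-0.08,0],[0,0,0]],
    [[0.006,-0.04,0],[0,0,0]],
    [[0,0,0],[0,0,0]],
  ],
)

```text
clock: 20.15
position: [504.0, 233.8, 130.3]
ee_rot: [0.997, 0.071, 0.0, 0.0]
contact_force: [-0.3, -0.2, -6.6]
gripper_width: 15.1
grasp_force: 59.3
```

```bash
python3 t.py 2; python3 - <<'E'
import cv2
from bench import get_image
from glob import glob
f=sorted(glob('pics/t*.png'),key=lambda x:float(x.split('/t')[-1][:-4]))[-1]
cv2.imwrite('pics/w3b.png',cv2.resize(cv2.imread(f),(800,600),interpolation=cv2.INTER_CUBIC))
E
```

```text
t 20.15 roller tray-y 2.4 box (np.int32(216), np.int32(66), np.int32(71), np.int32(126)) ends [-0.23, -6, 0.59, -0.96, 6, 0.53] tooltilt(+y end up) x0.0000 y-0.0000 pos [504.  233.8 130.3] F [-0.3 -0.2 -6.6] T [-0.06  0.23  0.02] w 15.1
t 20.20 roller tray-y 2.4 box (np.int32(216), np.int32(66), np.int32(71), np.int32(126)) ends [-0.23, -6, 0.6, -0.19, 0, 0.53] tooltilt(+y end up) x-0.0001 y-0.0001 pos [503.9 233.7 130.3] F [-0.2  1.  -7.2] T [-0.02  0.21 -0.03] w 15.6
```

View pics/w3b.png

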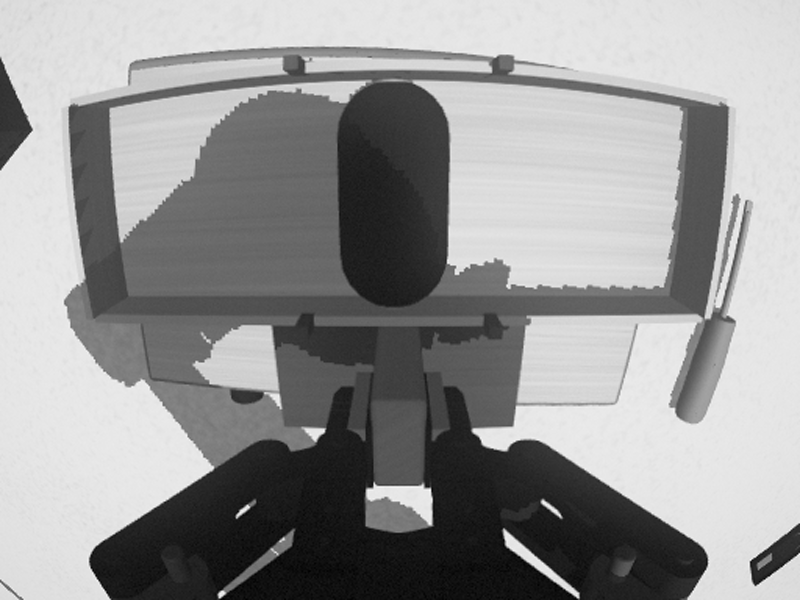

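The tray is above the plate with the roller at rest near the middle. The plate corners show at (130,64), (151,379) and (617,404). I'll fit the plate pose and work out the final correction.

```bash
cat > f.py <<'E'
from h import *
from bench import arm
s=arm.read_state()
uv=(np.array([[130,64],[151,379],[617,404]])+.5)/1.5625-.5
S=np.array([[1,1],[-1,1],[-1,-1]])
for z in(40,34):
    g=lambda v:(wproj(s,pose(v,np.c_[S*v[3:5],[z]*3]))-uv).ravel()
    r=least_squares(g,[540,240,.09,96,151]);v=r.x;print(z,v,g(v).round(1))
for psi,c in((.0895,(540.4,240.5)),(v[2],v[:2])):
    t=pose([*c,psi],np.array([[-35.45,2.17,0]]))[0]; print(t,delta(s,[t[0],t[1],130.3],psi))
E
python3 f.py
```

```text
40 [5.39599352e+02 2.42137855e+02 8.52982102e-02 9.52580927e+01
 1.49293008e+02] [ 0.1  0.  -0.2  0.1 -0.  -0.1]
34 [5.38372941e+02 2.42035761e+02 8.52982100e-02 9.77048092e+01
 1.53127618e+02] [ 0.1  0.  -0.2  0.1 -0.  -0.1]
[504.89793111 239.49277377   0.        ] (array([ 0.14507498, -0.56725148,  0.00190858]), np.float64(2.9957787372311975))
[502.86695375 241.1777152    0.        ] (array([-0.04531428, -0.75304047,  0.00190858]), np.float64(3.236523567962652))
```

Emit:
drive_tool(
  deltas=[
    [[0.005,-0.03,0],[0,0,0.15]],
    [[0.005,-0.05,0],[0,0,0.25]],
    [[0.005,-0.06,0.1],[0,0,0.3]],
    [[0.005,-0.07,0.2],[0,0,0.3]],
    [[0.005,-0.08,0.3],[0,0,0.3]],
    [[0.005,-0.08,0.4],[0,0,0.35]],
    [[0.005,-0.07,0.4],[0,0,0.35]],
    [[0.005,-0.07,0.4],[0,0,0.35]],
    [[0.005,-0.06,0.4],[0,0,0.3]],
    [[0.005,-0.05,0.4],[0,0,0.25]],
    [[0,-0.04,0.3],[0,0,0.2]],
    [[0,0,0.2],[0,0,0]],
  ],
)

```text
clock: 21.45
position: [503.6, 240.4, 98.9]
ee_rot: [0.999, 0.044, -0.0, 0.0]
contact_force: [-0.4, 0.1, -6.5]
gripper_width: 15.1
grasp_force: 59.3
```

Emit:
drive_tool(
  deltas=[
    [[0,0,0.1],[0,0,0]],
    [[0,0,0.1],[0,0,0]],
    [[0,0,0],[0,0,0]],
    [[0,0,0],[0,0,0]],
  ],
)

```text
clock: 21.85
position: [503.8, 240.4, 97.4]
ee_rot: [0.999, 0.044, 0.0, -0.0]
contact_force: [-0.3, 0.3, -7.7]
gripper_width: 15.4
grasp_force: 59.3
```

```bash
python3 t.py 2; python3 f.py | tail -1
```

```text
t 21.85 roller tray-y 2.4 box (np.int32(216), np.int32(66), np.int32(71), np.int32(126)) ends [-0.17, -5, 0.65, -0.08, -2, 0.68] tooltilt(+y end up) x0.0003 y0.0001 pos [503.8 240.4  97.4] F [-0.3  0.3 -7.7] T [-0.01  0.22  0.  ] w 15.4
t 21.90 roller tray-y 2.4 box (np.int32(216), np.int32(66), np.int32(71), np.int32(126)) ends [-0.16, -5, 0.65, -0.07, -2, 0.68] tooltilt(+y end up) x0.0003 y0.0002 pos [503.8 240.5  97.5] F [ 0.3 -0.4 -7.6] T [-0.01  0.19  0.  ] w 15.6
[509.88586374 248.23144254   0.        ] (array([ 0.63297454, -0.75651689, -3.28103706]), np.float64(3.225877160333152))
```

Emit:
drive_tool(
  deltas=[
    [[0,0,0.1],[0,0,0]],
    [[0,0,0.1],[0,0,0]],
    [[0,0,0.1],[0,0,0]],
    [[0,0,0.1],[0,0,0]],
    [[0,0,0.05],[0,0,0]],
    [[0,0,0.05],[0,0,0]],
    [[0,0,0],[0,0,0]],
  ],
)

```text
clock: 22.65
position: [503.7, 240.4, 92.2]
ee_rot: [0.999, 0.044, -0.0, 0.0]
contact_force: [-0.3, -0.4, -6.4]
gripper_width: 15.0
grasp_force: 59.3
```

Emit:
drive_tool(
  deltas=[
    [[0,0,0.04],[0,0,0]],
    [[0,0,0.04],[0,0,0]],
    [[0,0,0.04],[0,0,0]],
    [[0,0,0],[0,0,0]],
    [[0,0,0],[0,0,0]],
  ],
)

```text
clock: 23.15
position: [503.7, 240.4, 91.3]
ee_rot: [0.999, 0.044, 0.0, -0.0]
contact_force: [-1.4, -0.3, -5.8]
gripper_width: 15.4
grasp_force: 59.4
```

```bash
python3 t.py 1
```

```text
t 23.15 roller tray-y 2.4 box (np.int32(216), np.int32(66), np.int32(71), np.int32(126)) ends [-0.22, -5, 0.65, -0.11, -1, 0.67] tooltilt(+y end up) x0.0001 y0.0000 pos [503.7 240.4  91.3] F [-1.4 -0.3 -5.8] T [-0.1   0.27 -0.04] w 15.4
```

Contact is just beginning, so I'll ease down a little more.

Emit:
drive_tool(
  deltas=[
    [[0,0,0.03],[0,0,0]],
    [[0,0,0.03],[0,0,0]],
    [[0,0,0],[0,0,0]],
    [[0,0,0],[0,0,0]],
  ],
)

```text
clock: 23.6
position: [503.7, 240.4, 91.0]
ee_rot: [0.999, 0.044, 0.0, -0.0]
contact_force: [-3.2, -1.0, -0.4]
gripper_width: 15.4
grasp_force: 60.1
```

Emit:
drive_tool(
  deltas=[
    [[0,0,0.03],[0,0,0]],
    [[0,0,0.02],[0,0,0]],
    [[0,0,0],[0,0,0]],
    [[0,0,0],[0,0,0]],
  ],
)

```text
clock: 24.0
position: [503.7, 240.4, 90.9]
ee_rot: [0.999, 0.044, 0.0, -0.0]
contact_force: [-5.7, -1.0, 3.7]
gripper_width: 15.1
grasp_force: 60.8
```

```bash
python3 t.py 1
```

```text
t 24.00 roller tray-y 2.4 box (np.int32(216), np.int32(66), np.int32(71), np.int32(126)) ends [-0.74, -8, 0.67, -0.06, 0, 0.67] tooltilt(+y end up) x0.0003 y0.0000 pos [503.7 240.4  90.9] F [-5.7 -1.   3.7] T [-0.34  1.38 -0.05] w 15.1
```

Emit:
drive_tool(
  deltas=[
    [[0,0,0],[0,0,0]],
    [[0,0,0],[0,0,0]],
    [[0,0,0],[0,0,0]],
    [[0,0,0],[0,0,0]],
    [[0,0,0],[0,0,0]],
    [[0,0,0],[0,0,0]],
  ],
  claw=5.0,
)

```text
clock: 24.65
position: [503.8, 240.5, 90.0]
ee_rot: [0.999, 0.044, 0.0, -0.0]
contact_force: [0.1, 0.1, 0.6]
gripper_width: 49.9
grasp_force: 0.0
```

```bash
python3 t.py 1
```

```text
t 24.65 roller tray-y 2.4 box (np.int32(216), np.int32(66), np.int32(71), np.int32(126)) ends [-1.15, -5, 0.66, 0.89, -1, 0.66] tooltilt(+y end up) x0.0002 y0.0001 pos [503.8 240.5  90. ] F [0.1 0.1 0.6] T [ 0.04 -0.    0.  ] w 49.9
```

The tray is released and the roller is steady at +2.4 mm. I'll retreat straight up.

Emit:
drive_tool(
  deltas=[
    [[0,0,-0.5],[0,0,0]],
    [[0,0,-1],[0,0,0]],
    [[0,0,-1.5],[0,0,0]],
    [[0,0,-2],[0,0,0]],
    [[0,0,-2],[0,0,0]],
    [[0,0,-2],[0,0,0]],
    [[0,0,-2],[0,0,0]],
    [[0,0,-1.5],[0,0,0]],
    [[0,0,-1],[0,0,0]],
    [[0,0,0],[0,0,0]],
    [[0,0,0],[0,0,0]],
    [[0,0,0],[0,0,0]],
  ],
)

```text
clock: 25.9
position: [503.2, 240.1, 224.0]
ee_rot: [0.999, 0.044, -0.001, 0.001]
contact_force: [-0.5, 0.6, -0.2]
gripper_width: 50.1
grasp_force: 0.0
```

```bash
python3 - <<'E'
from bench import arm,get_image
import cv2,numpy as np
s=arm.read_state();print(np.round(s["position"],1),s["ee_rot"],s["clock"],s["contact_force"])
cv2.imwrite("pics/w4b.png",cv2.resize(get_image("wrist")["img"][:,:,::-1],(800,600),interpolation=cv2.INTER_CUBIC))
E
```

```text
[503.2 240.1 224. ] [ 9.99039592e-01  4.38044397e-02 -8.88307119e-04  5.25475789e-04] 25.9 [-0.46180834  0.57882806 -0.1729814 ]
```

View pics/w4b.png

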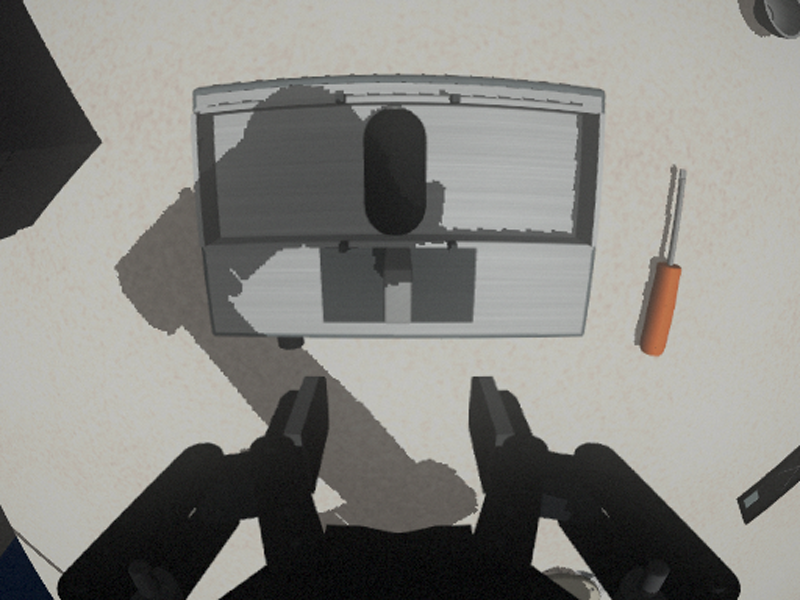

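The tray sits square and centred: its foot centre is at x≈398 against the plate's 399, with even margins. The roller is at (395,172), between the lugs. I'll hand the job in.

```bash
python3 -c "
from bench import arm
print(arm.job_done())"
```

```text
the job is handed in; nothing more can be done
None
```

I handed the job in at about 26 s: the tray is on the preheater plate, centred, square and released, with the roller at rest about 2 mm from the middle between the marks. The verdict was not shown.

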